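# Feed one blank and push it into the staging lane

### The job

Press the blank feeder's plunger once, steadily and all the way down, and let it come back up, so that a single aluminium blank slides out of the gate. Then push that blank aside along the bench with the fingertips until it lies flat and wholly between the two guide strips of the staging lane, within their length. Do not pick the blank up or tip it, do not feed a second blank, leave the other blanks in the magazine and the other things on the bench where they are, and finish clear of everything.

Things in the scene. Friction and masses are not known exactly. Their poses are not given: they have to be found in the camera images.
- feeder: Grey feeder fixed to the bench: 139 mm long, 59 mm wide (91 over the 6 mm high feet beside its housing). Origin on the bench under the axis of the open-topped upright magazine (48 mm high) holding a stack of three blanks. Own -x points out of the gate, a 43 x 15 mm opening in the front face 27 mm from the origin; own +x to the plunger housing (45 mm high, from 21 to 112 mm).
- blank_out (a point): Point fixed to the feeder, 6 mm above the bench and 82 mm from the feeder's origin along its own -x, in front of the gate: about where one full press leaves the centre of the lowest blank, flat on the bench (up to 20 mm farther if pressed at 0.1 m/s; a stab shoots it away). A pusher at bench level moves it 3 mm for each 1 mm of the plunger; as the plunger returns, the next blank drops down.
- plunger (a joint): Travel of the feeder's plunger: 0 = fully up (at rest), 0.028 m = fully down on its hard stop. Goes straight down; a spring (about 5 N at the start, 7 N at the bottom) brings it back up; with the friction of the blanks it takes about 8 to 12 N to push it fully down steadily.
- plunger_top (a point): Centre of the top face of the plunger's round black cap (36 mm across, 10 mm thick), 85 mm above the bench when up and 57 mm when fully down; 67 mm from the feeder's origin along its own +x. It moves with the plunger.
- magazine (a point): Point on the magazine's axis, 6 mm above the bench: where the centre of the lowest blank in the magazine lies.
- blank0_center (a point): Centre of the lowest blank in the stack, the one that comes out: plain aluminium disc 40 mm across, 12 mm thick, 42 g, lying flat, z along its axis (centre 6 mm above the bench). Slides on the bench with dry friction.
- blank1_center (a point): Centre of the second blank from the bottom, same disc; stays in the magazine.
- blank2_center (a point): Centre of the third, top blank, same disc; stays in the magazine.
- lane: Staging lane fixed to the bench: two parallel dark steel guide strips, each 100 long, 8 wide and 10 mm high, 70 mm clear between them, a thin steel sheet underfoot (no step). Origin on the bench at the middle of the space between them; the strips run along its own y, both ends (+y, -y) are open. It lies left or right of the gate, one open end turned roughly to the gate.
- bin: Small blue open bin fixed to the bench, 100 x 80 mm, 40 mm high, on the other side of the gate from the lane; not used. Origin at the underside's centre.
- jar: Bystander: closed amber glass jar, 48 mm across, 75 mm tall; origin at the underside's centre.
- vblock: Bystander: small steel V-block, 55 x 45 mm, about 45 mm tall; origin at the underside's centre.
- square: Bystander: small steel engineer's square lying flat, 75 mm stock and 100 mm blade; origin at the underside's centre.
- screwdriver: Bystander: screwdriver lying on the bench, 190 mm long; origin at the underside's centre.
- offcut: Bystander: short aluminium bar offcut standing on end, 54 mm across, 35 mm tall (not a blank); origin at the underside's centre.
- marker: Bystander: black marker pen lying on the bench, 85 x 14 x 14 mm; origin at the underside's centre.
- blank0: The same lowest blank; origin at the centre of its underside, 6 mm below its centre.
There are look-alikes about, which are no part of the job. Leave any orange, purple or turquoise look-alike of the part that bears blank2_center alone.

How it is judged:
By the outcome, as a careful person would: the job done as asked, in the order asked, and still so for the second after the job is handed in, with the robot touching nothing.
It also fails if it takes over 64 s, if anything falls off the work surface, if the arm or the gripper's body presses on something with over 40 N, if the wrist force passes 120 N, or if a joint passes its speed limit or range.

### The arm

A 6-joint arm with a two-finger parallel gripper is mounted at the origin on the work surface. World frame = base frame: x ahead of the robot, y to its left, z up, the work surface at z = 0. Lengths are in mm, angles in rad, forces in N, time in s.
With the tool pointing down it reaches from about 300 to 775 mm from the base axis. Payload 14.6 kg.
Tool frame: the origin (TCP) lies midway between the tips of the shut fingers; the grasp point (between the pads) lies 19 mm behind it; z points along the fingers, y is the direction in which the jaws open and shut (so a half turn about z gives the same grasp; the last joint's range is limited). The gripper opens to 94 mm and grips with 3 to 60 N. Pads are 16 mm wide; open, the fingers measure 119 mm over their backs; the gripper's body (75 mm by 177 mm) begins 78 mm behind the grasp point.
Start: joints at [-1.356, 0.3, 1.521, -0, 1.321, -0.067], TCP at [152.94, -528.298, 205.446] pointing down, gripper open.
Joint ranges: [-3.03, 3.03], [-0.79, 2.21], [0.23, 2.52], [-1.04, 4.18], [0, 3.07], [-2.55, 2.55]. Speed limits (rad/s): [2.22, 2.22, 2.57, 3.14, 3.14, 3.14].

### API

Orientations are given as [roll, pitch, yaw] about the fixed x, y, z axes, in that order (R = Rz(yaw) Ry(pitch) Rx(roll)).
In Python, from cell import read_state, camera, get_calibration, sign_off gives the robot as it stands.
- The arm moves only by the tool carry_out, never from a script. Its argument "series" is a list of rows, each an object with "delta_pos": the shift along the world's x, y, z in mm, a list of three; "turn": the turn, a rotation vector about the world's x, y, z in rad, a list of three; "hand": the opening, from 0 (shut) to 1 (fully open). A call has 1 to 8 rows; each row is the pose to reach, as a shift and turn from the pose commanded when the call began; what a row does not reach only later rows make up. A row lasts 1/8 s, in which the tool goes at most 62.5 mm and 10.7 degrees, less where a joint would pass 70% of its speed; a pose out of reach is approached as far as the arm can. A call with a gripper value outside its range is refused whole. The fingers move at their own pace and stop on an object; "squeeze" is the grip in N (left out, the last holds). Time passes only in rows, so rows that repeat a pose let the fingers close. It gives the time, the measured TCP pose, the force and the opening at its end, in the units of the state.
- read_state(): the state, without advancing time (a new reading comes with each control period).
- camera(name): name is "scene" or "top"; returns the picture (400x640x3 uint8, red, green, blue); there is no depth.
- get_calibration(name): a dict with "intrinsics" (3x3 intrinsics, pixels), "k1" (the pictures are not rectified: a ray, as slopes to the right and down, at radius r is drawn at 1 + k1 r^2 times it, then the intrinsics apply), "pose" (4x4, takes a point from camera to world coordinates). Camera axes: x right, y down, z forward; pixel columns grow to the right and rows downward; lengths in mm; the calibration is good to about 2 mm. A picture is of the moment at which its call begins. get_calibration takes no time and is no camera call.
- sign_off(): hands the job in, once; it reports no verdict.
The state is a dict: "clock": time; "joints": joint angles; "qd": joint speeds; "effort": joint torques, N m; "eef_pos": TCP position; "eef_rot": TCP orientation; "wrist_force": force on the tool from outside, world axes, zero at the start; "moment": the same for the moment, N m; "finger_gap": finger opening in mm.
Only numpy, scipy, OpenCV 4.12 (cv2) and the standard library are available. Lean on these libraries where they do the work, as an engineer would, in place of code of your own. Each camera call takes 0.05 s, during which the arm holds its last target.

## Working session

There is one attempt and no reset: what is moved stays moved. The work goes in short steps, Python scripts to look and compute and a tool call to move; the robot and the scene stay as the last step left them, time stands still between calls to the robot, and variables do not carry over. Pictures are saved under pics/ and viewed, and the job is handed in when it is done.

Besides the shell and the picture viewer there is one more tool, called after "Emit:" by a JSON object that holds its "method" and its "body", one argument or row to a line. carry_out: Moves the arm, as the interface text tells. Its arguments: {"type":"object","properties":{"series":{"type":"array"},"squeeze":{"type":"number"}},"required":["series"]}

```bash
mkdir -p pics; ls
python3 - <<'E'
from cell import *
import cv2
for n in("scene","top"):
    im=camera(n); cv2.imwrite(f"pics/{n}0.png",im[:,:,::-1]); print(n,get_calibration(n))
print(read_state())
E
```

```text
pics
scene {'intrinsics': array([[494.70311964,   0.        , 318.07095607],
       [  0.        , 494.70311964, 200.3739551 ],
       [  0.        ,   0.        ,   1.        ]]), 'k1': -0.07898324949361482, 'pose': array([[ 5.95332187e-01,  5.27868709e-01, -6.05750949e-01,
         1.39388803e+03],
       [ 8.03259158e-01, -3.73351094e-01,  4.64094480e-01,
        -6.17709522e+02],
       [ 1.88231742e-02, -7.62865379e-01, -6.46283298e-01,
         9.42628875e+02],
       [ 0.00000000e+00,  0.00000000e+00,  0.00000000e+00,
         1.00000000e+00]])}
top {'intrinsics': array([[424.73441742,   0.        , 315.4612962 ],
       [  0.        , 424.73441742, 197.58443707],
       [  0.        ,   0.        ,   1.        ]]), 'k1': 0.002966009251379956, 'pose': array([[-1.24674474e-02, -9.88013241e-01,  1.53864873e-01,
         4.24757019e+02],
       [-9.99728893e-01,  9.29038674e-03, -2.13501771e-02,
         1.22597128e+01],
       [ 1.96647935e-02, -1.54089341e-01, -9.87861210e-01,
         1.03530423e+03],
       [ 0.00000000e+00,  0.00000000e+00,  0.00000000e+00,
         1.00000000e+00]])}
{'clock': 0.1, 'joints': array([-1.35557330e+00,  3.00419490e-01,  1.52154252e+00, -4.45408248e-07,
        1.32074066e+00, -6.66012359e-02]), 'qd': array([-0.00079459, -0.00243639, -0.00338164,  0.00016787, -0.00159387,
       -0.0001888 ]), 'effort': array([-1.15995008e-03, -5.32644868e+01, -3.53285229e+01,  7.09000672e-02,
        2.34696642e-02, -5.43078534e-05]), 'eef_pos': array([ 152.90100703, -528.05163721,  204.93096256]), 'eef_rot': array([-3.14048506e+00, -7.34437131e-05,  2.81824329e-01]), 'wrist_force': array([-0.2214183 ,  0.34024164, -0.79507815]), 'moment': array([0.04745234, 0.02824729, 0.0557668 ]), 'finger_gap': 94.3135594124185}
```

View pics/scene0.png

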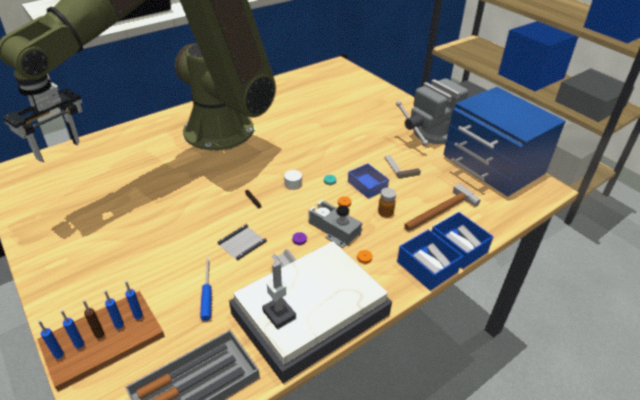

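View pics/top0.png

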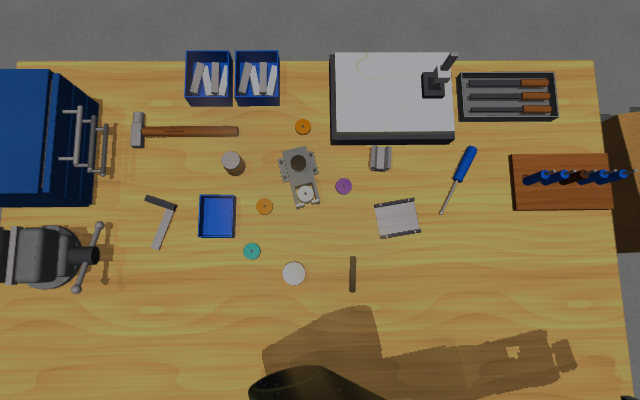

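The top view shows the feeder at (300,175), with the black plunger cap at (298,162), the magazine at (306,194) and the gate facing down. The lane is at (397,218) and the bin at (217,216). The look-alikes are orange (303,127) and (264,206), purple (344,186) and turquoise (252,251). The offcut is at (293,273), the marker at (352,274) and the V-block at (380,158).

```bash
cat > h.py <<'E'
import numpy as np, cv2
from cell import *
def ray(n,px):
    c=get_calibration(n);K=c["intrinsics"];P=c["pose"]
    d=np.array([(px[0]-K[0,2])/K[0,0],(px[1]-K[1,2])/K[1,1]]);s=d.copy()
    for _ in range(20): s=d/(1+c["k1"]*(s@s))
    v=P[:3,:3]@np.array([s[0],s[1],1]);return P[:3,3],v/np.linalg.norm(v)
def atz(n,px,z):
    o,v=ray(n,px);return o+v*(z-o[2])/v[2]
def tri(a,b):
    o1,v1=ray("scene",a);o2,v2=ray("top",b)
    A=np.stack([v1,-v2],1);t=np.linalg.lstsq(A,o2-o1,rcond=None)[0]
    p,q=o1+t[0]*v1,o2+t[1]*v2;return (p+q)/2,np.linalg.norm(p-q)
def proj(n,p):
    c=get_calibration(n);P=np.linalg.inv(c["pose"]);q=P[:3,:3]@np.array(p,float)+P[:3,3]
    s=q[:2]/q[2];s=s*(1+c["k1"]*(s@s));K=c["intrinsics"];return s*K[0,0]+K[:2,2]
def crop(n,u0,v0,w,h,f,out,im=None):
    im=camera(n) if im is None else im
    cv2.imwrite(out,cv2.resize(im[v0:v0+h,u0:u0+w,::-1],None,fx=f,fy=f,interpolation=cv2.INTER_CUBIC))
E
python3 - <<'E'
from h import *
t=cv2.imread("pics/top0.png")[:,:,::-1];s=cv2.imread("pics/scene0.png")[:,:,::-1]
crop("top",260,130,100,75,8,"pics/t1.png",t)
crop("top",330,180,100,75,8,"pics/t2.png",t)
crop("scene",290,180,100,75,8,"pics/s1.png",s)
crop("scene",195,200,100,75,8,"pics/s2.png",s)
E
```

```text
(no output)
```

View pics/t1.png

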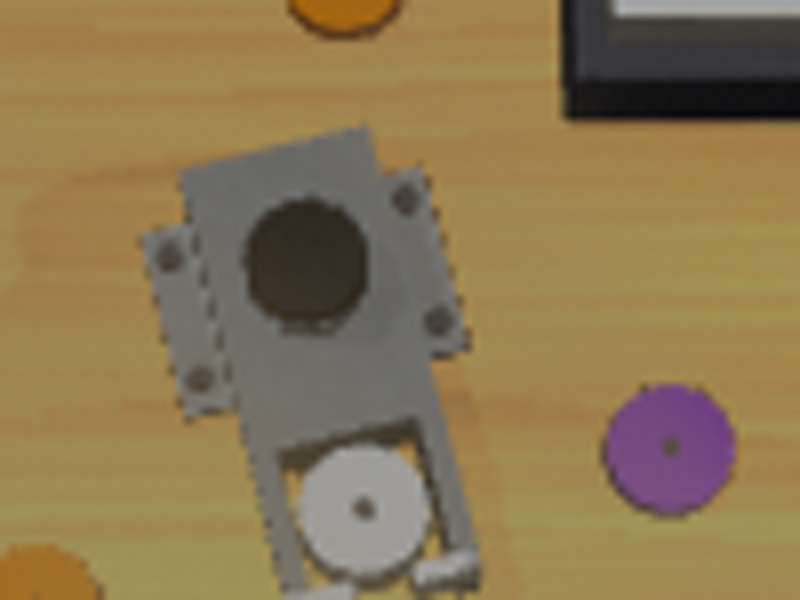

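View pics/t2.png

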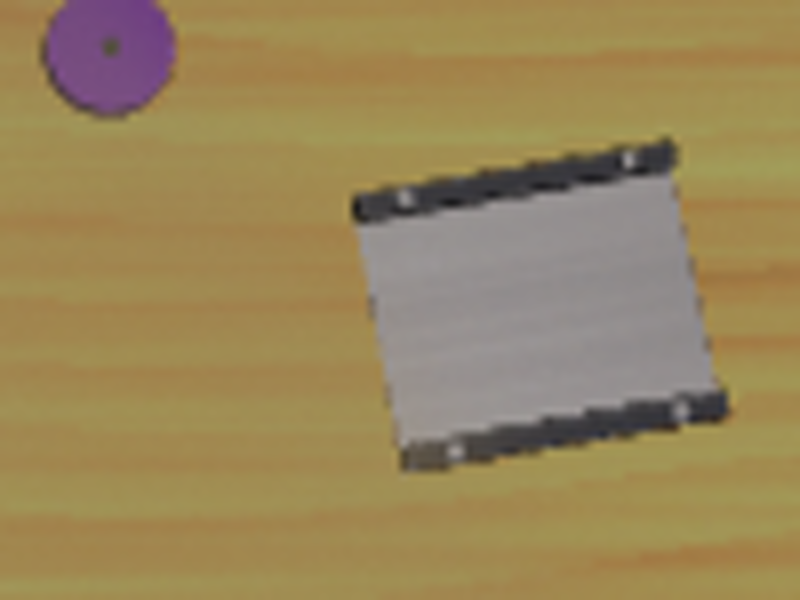

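View pics/s1.png

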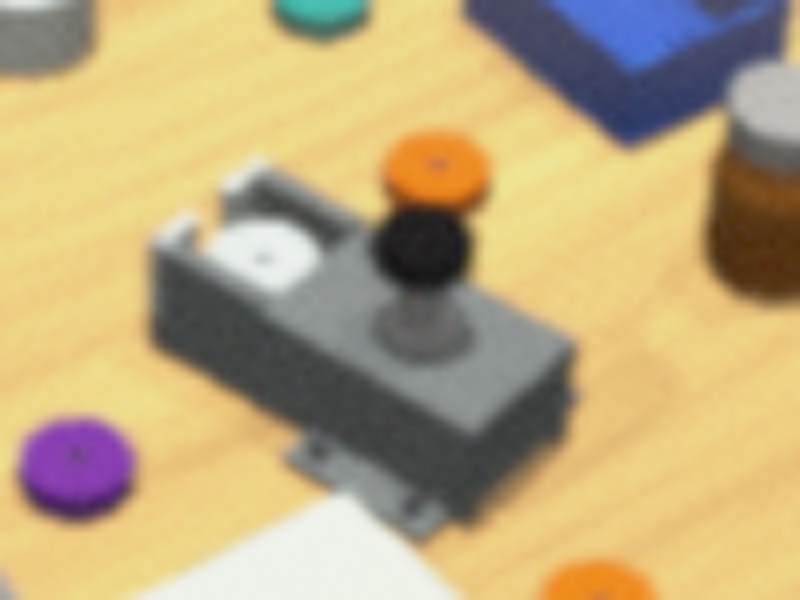

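View pics/s2.png

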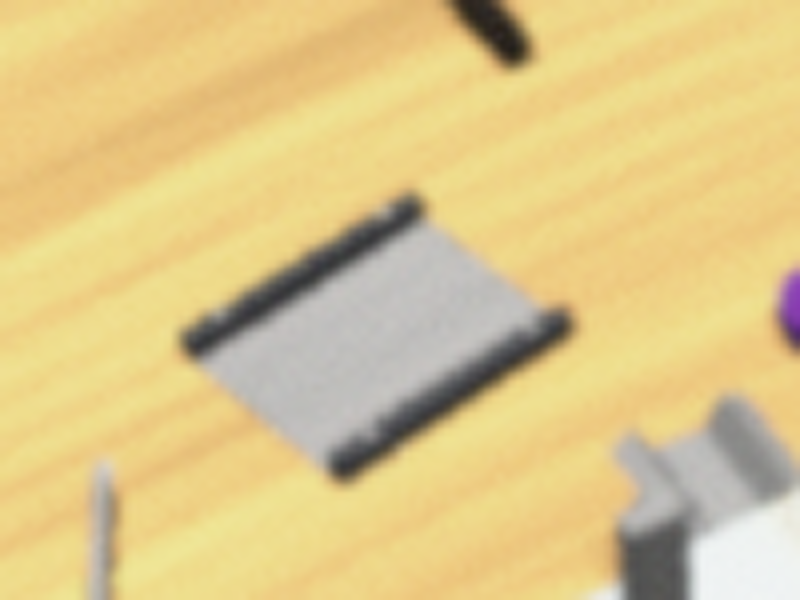

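Candidates for the plunger are the black cap, top (298,162) and scene (343,210), and the orange disc behind it, scene (344,201). I choose the black one on its stem. Candidates for the blank are the magazine disc at top (305,193) and the purple, orange and turquoise discs. The plain aluminium one in the magazine is the right one.

Run:
```python
from h import *
np.set_printoptions(precision=1,suppress=True)
T1=lambda x,y:(260+(x+.5)/8-.5,130+(y+.5)/8-.5)
T2=lambda x,y:(330+(x+.5)/8-.5,180+(y+.5)/8-.5)
S1=lambda x,y:(290+(x+.5)/8-.5,180+(y+.5)/8-.5)
S2=lambda x,y:(195+(x+.5)/8-.5,200+(y+.5)/8-.5)
cap=tri(S1(424,240),T1(307,258));print("cap",cap,atz("top",T1(307,258),85),atz("scene",S1(424,240),85))
bl=tri(S1(264,258),T1(364,508));print("blank2",bl,atz("top",T1(364,508),36),atz("scene",S1(264,258),36))
for a,b in(((182,168),(575,350)),((370,125),(475,425))):print("housing corner",tri(S1(*b),T1(*a)))
print("housing front-right z45",[atz("top",T1(*p),45) for p in((182,168),(370,125),)])
print("purple",atz("top",T1(670,447),12),atz("scene",S1(77,455),12),tri(S1(77,455),T1(670,447)))
print("orange near",atz("top",(264,206),12),"front orange",atz("top",(303,126),12))
for nm,t,s in (("upL",(355,210),(570,322)),("upR",(675,152),(345,470)),("loR",(727,405),(190,342)),("loL",(404,458),(412,205))):
    print(nm,tri(S2(*s),T2(*t)),atz("top",T2(*t),5),atz("scene",S2(*s),5))
# feeder axis
d=atz("top",T1(307,258),85)-atz("top",T1(364,508),36);print(np.linalg.norm(d[:2]),np.degrees(np.arctan2(d[1],d[0])))
for n,p in(("bin",(217,216)),("vblock",(380,158)),("marker",(352,274)),("offcut",(293,273)),("whiteplate corner",(332,140)),("platetop",(332,140)),("jar",(232,165))):
    print(n,atz("top",p,20))
```

```text
cap (array([656.2,  30.3,  83.4]), np.float64(1.3546200930930008)) [656.2  30.9  85. ] [657.3  28.5  85. ]
blank2 (array([591.1,  14.8,  36.3]), np.float64(1.3442955241668304)) [591.5  15.3  36. ] [590.5  14.4  36. ]
housing corner (array([693.9,  68.2,  42.3]), np.float64(2.228047160901))
housing corner (array([706.1,  12.7,  47.8]), np.float64(0.567404066827869))
housing front-right z45 [array([693.9,  68.9,  45. ]), array([706.8,  12.5,  45. ])]
purple [613.7 -78.6  12. ] [612.5 -79.7  12. ] (array([613.2, -79.2,  12.3]), np.float64(1.6245550457609783))
orange near [564.7 115.2  12. ] front orange [765.8  19.1  12. ]
upL (array([ 563.5, -154.2,    2.4]), np.float64(1.052284386800545)) [ 563.4 -153.3    5. ] [ 565.5 -155.9    5. ]
upR (array([ 580.9, -251.7,    5.8]), np.float64(2.004389901684192)) [ 580.5 -252.8    5. ] [ 580.9 -250.7    5. ]
loR (array([ 502.2, -264.6,    6.8]), np.float64(0.2358901064598201)) [ 502.4 -265.     5. ] [ 500.4 -264.     5. ]
loL (array([ 486.2, -167.8,    4.3]), np.float64(4.745714066115473)) [ 487.4 -165.7    5. ] [ 485.3 -170.     5. ]
66.45895432345895 13.531475776708806
bin [540.5 226.4  20. ]
vblock [ 680.1 -169.9   20. ]
marker [399.8 -93.6  20. ]
offcut [403.9  45.4  20. ]
whiteplate corner [726.7 -52.4  20. ]
platetop [726.7 -52.4  20. ]
jar [665.2 192.9  20. ]
```

Emit:
{"method": "carry_out", "body": {
  "series": [
    {"delta_pos":[503,558,0],"turn":[0,0,1.455],"hand":0},
    {"delta_pos":[503,558,0],"turn":[0,0,1.455],"hand":0},
    {"delta_pos":[503,558,0],"turn":[0,0,1.455],"hand":0},
    {"delta_pos":[503,558,0],"turn":[0,0,1.455],"hand":0},
    {"delta_pos":[503,558,0],"turn":[0,0,1.455],"hand":0},
    {"delta_pos":[503,558,0],"turn":[0,0,1.455],"hand":0},
    {"delta_pos":[503,558,0],"turn":[0,0,1.455],"hand":0},
    {"delta_pos":[503,558,0],"turn":[0,0,1.455],"hand":0}
  ]
}}

```text
clock: 1.1
eef_pos: [488.8, -155.1, 205.4]
eef_rot: [-3.141, 0.0, 1.742]
wrist_force: [0.5, -0.6, 0.7]
finger_gap: 17.6
```

Emit:
{"method": "carry_out", "body": {
  "series": [
    {"delta_pos":[168,185,0],"turn":[0,0,0],"hand":0},
    {"delta_pos":[168,185,0],"turn":[0,0,0],"hand":0},
    {"delta_pos":[168,185,0],"turn":[0,0,0],"hand":0},
    {"delta_pos":[168,185,0],"turn":[0,0,0],"hand":0},
    {"delta_pos":[168,185,-50],"turn":[0,0,0],"hand":0},
    {"delta_pos":[168,185,-100],"turn":[0,0,0],"hand":0},
    {"delta_pos":[168,185,-100],"turn":[0,0,0],"hand":0}
  ]
}}

```text
clock: 1.98
eef_pos: [653.7, 28.2, 101.6]
eef_rot: [-3.134, -0.001, 1.737]
wrist_force: [0.6, 0.0, 0.4]
finger_gap: 0.5
```

Run:
```python
from h import *
s=read_state();print({k:np.round(s[k],2) for k in s})
crop("top",240,130,120,90,6,"pics/t3.png");crop("scene",290,150,100,75,8,"pics/s3.png")
```

```text
{'clock': np.float64(1.98), 'joints': array([-0.01,  0.63,  1.29, -0.  ,  1.23, -0.18]), 'qd': array([-0.01, -0.08, -0.08,  0.  ,  0.05,  0.  ]), 'effort': array([  0.34, -65.77, -31.05,   0.07,  -0.99,   0.  ]), 'eef_pos': array([653.72,  28.17, 101.6 ]), 'eef_rot': array([-3.13, -0.  ,  1.74]), 'wrist_force': array([0.6 , 0.03, 0.43]), 'moment': array([-0.04, -0.18, -0.03]), 'finger_gap': np.float64(0.48)}
```

View pics/s3.png

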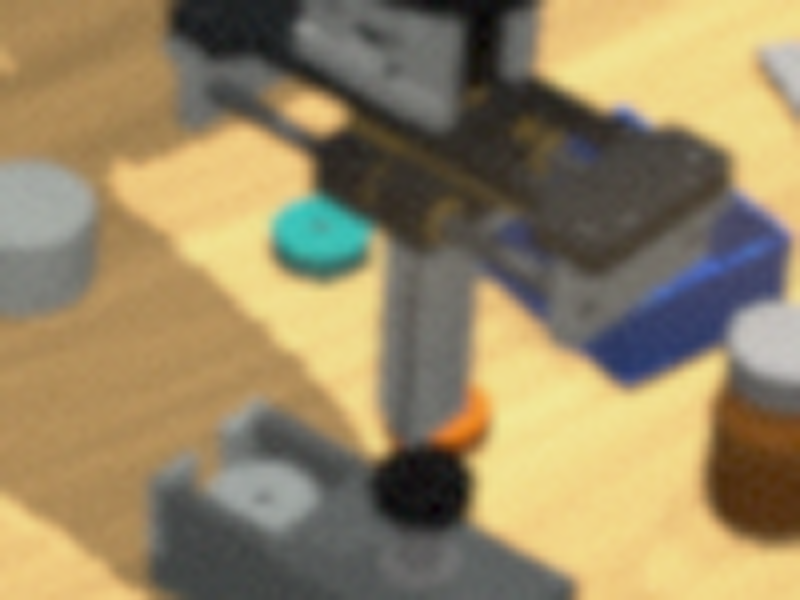

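View pics/t3.png

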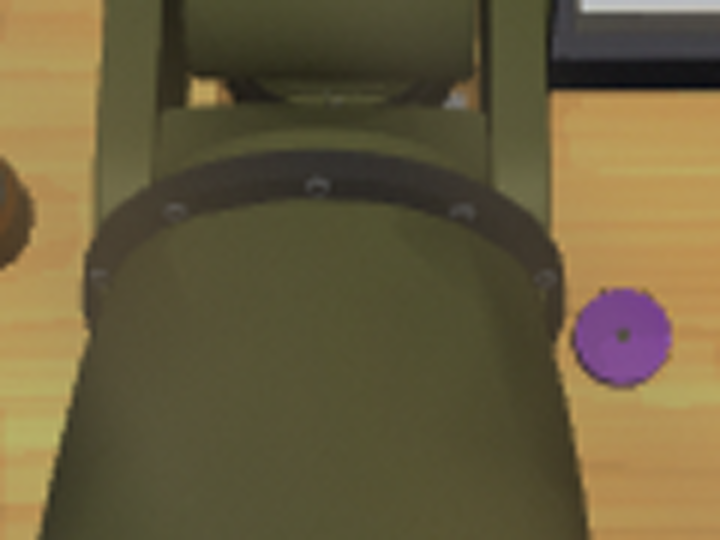

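Scene crop: the shut fingertips, at about (341,205), are just above the black cap, at about (343,211). The arm hides the top view. I'll lower to just above the cap, settle and compare commanded with measured.

Emit:
{"method": "carry_out", "body": {
  "series": [
    {"delta_pos":[0,1.5,-8],"turn":[0,0,0],"hand":0},
    {"delta_pos":[0,1.5,-12],"turn":[0,0,0],"hand":0},
    {"delta_pos":[0,1.5,-12],"turn":[0,0,0],"hand":0},
    {"delta_pos":[0,1.5,-12],"turn":[0,0,0],"hand":0}
  ]
}}

```text
clock: 2.58
eef_pos: [655.9, 29.5, 93.8]
eef_rot: [3.141, 0.0, 1.737]
wrist_force: [-0.6, 0.7, -1.1]
finger_gap: 0.6
```

Emit:
{"method": "carry_out", "body": {
  "series": [
    {"delta_pos":[0,0,-2],"turn":[0,0,0],"hand":0},
    {"delta_pos":[0,0,-4],"turn":[0,0,0],"hand":0},
    {"delta_pos":[0,0,-6],"turn":[0,0,0],"hand":0},
    {"delta_pos":[0,0,-8],"turn":[0,0,0],"hand":0},
    {"delta_pos":[0,0,-10],"turn":[0,0,0],"hand":0},
    {"delta_pos":[0,0,-12],"turn":[0,0,0],"hand":0},
    {"delta_pos":[0,0,-14],"turn":[0,0,0],"hand":0},
    {"delta_pos":[0,0,-16],"turn":[0,0,0],"hand":0}
  ]
}}

```text
clock: 3.58
eef_pos: [655.8, 29.6, 78.3]
eef_rot: [3.141, 0.0, 1.737]
wrist_force: [-4.6, 0.4, 10.1]
finger_gap: 0.4
```

Emit:
{"method": "carry_out", "body": {
  "series": [
    {"delta_pos":[0,0,-2],"turn":[0,0,0],"hand":0},
    {"delta_pos":[0,0,-4],"turn":[0,0,0],"hand":0},
    {"delta_pos":[0,0,-6],"turn":[0,0,0],"hand":0},
    {"delta_pos":[0,0,-8],"turn":[0,0,0],"hand":0},
    {"delta_pos":[0,0,-10],"turn":[0,0,0],"hand":0},
    {"delta_pos":[0,0,-12],"turn":[0,0,0],"hand":0},
    {"delta_pos":[0,0,-14],"turn":[0,0,0],"hand":0},
    {"delta_pos":[0,0,-16],"turn":[0,0,0],"hand":0}
  ]
}}

```text
clock: 4.58
eef_pos: [655.8, 29.6, 62.4]
eef_rot: [3.141, 0.0, 1.737]
wrist_force: [-6.2, 0.4, 9.9]
finger_gap: 0.2
```

Emit:
{"method": "carry_out", "body": {
  "series": [
    {"delta_pos":[0,0,-2],"turn":[0,0,0],"hand":0},
    {"delta_pos":[0,0,-4],"turn":[0,0,0],"hand":0},
    {"delta_pos":[0,0,-5],"turn":[0,0,0],"hand":0},
    {"delta_pos":[0,0,-5.5],"turn":[0,0,0],"hand":0}
  ]
}}

```text
clock: 5.08
eef_pos: [655.8, 29.6, 57.2]
eef_rot: [3.141, 0.0, 1.737]
wrist_force: [-7.2, -0.5, 14.7]
finger_gap: 0.7
```

Emit:
{"method": "carry_out", "body": {
  "series": [
    {"delta_pos":[0,0,-0.7],"turn":[0,0,0],"hand":0},
    {"delta_pos":[0,0,-1.4],"turn":[0,0,0],"hand":0},
    {"delta_pos":[0,0,-1.4],"turn":[0,0,0],"hand":0}
  ]
}}

```text
clock: 5.45
eef_pos: [655.9, 29.6, 57.1]
eef_rot: [3.141, 0.0, 1.737]
wrist_force: [-13.0, -0.7, 23.2]
finger_gap: 0.5
```

The hard stop is reached: z holds at 57.1 while the force rises. I'll let the plunger up smoothly.

Emit:
{"method": "carry_out", "body": {
  "series": [
    {"delta_pos":[0,0,3],"turn":[0,0,0],"hand":0},
    {"delta_pos":[0,0,7],"turn":[0,0,0],"hand":0},
    {"delta_pos":[0,0,11],"turn":[0,0,0],"hand":0},
    {"delta_pos":[0,0,15],"turn":[0,0,0],"hand":0},
    {"delta_pos":[0,0,19],"turn":[0,0,0],"hand":0},
    {"delta_pos":[0,0,23],"turn":[0,0,0],"hand":0},
    {"delta_pos":[0,0,27],"turn":[0,0,0],"hand":0},
    {"delta_pos":[0,0,31],"turn":[0,0,0],"hand":0}
  ]
}}

```text
clock: 6.45
eef_pos: [655.8, 29.6, 85.8]
eef_rot: [3.141, 0.0, 1.737]
wrist_force: [0.2, -0.1, 1.1]
finger_gap: 0.5
```

Emit:
{"method": "carry_out", "body": {
  "series": [
    {"delta_pos":[0,0,5],"turn":[0,0,0],"hand":0},
    {"delta_pos":[0,0,20],"turn":[0,0,0],"hand":0},
    {"delta_pos":[0,0,80],"turn":[0,0,0],"hand":0},
    {"delta_pos":[0,50,100],"turn":[0,0,0],"hand":0.25},
    {"delta_pos":[0,100,100],"turn":[0,0,0],"hand":0.25},
    {"delta_pos":[-80,130,100],"turn":[0,0,0],"hand":0.25},
    {"delta_pos":[-80,130,100],"turn":[0,0,0],"hand":0.25}
  ]
}}

```text
clock: 7.32
eef_pos: [573.4, 161.0, 185.9]
eef_rot: [-3.141, -0.0, 1.739]
wrist_force: [0.2, -0.1, 0.9]
finger_gap: 23.8
```

Run:
```python
from h import *
s=read_state();print(s["eef_pos"],s["eef_rot"],s["finger_gap"])
im=camera("top");cv2.imwrite("pics/top4.png",im[:,:,::-1]);crop("top",260,150,100,75,8,"pics/t4.png",im);crop("scene",270,180,100,75,8,"pics/s4.png")
```

```text
[573.43858375 161.03568444 185.91617784] [-3.14072687e+00 -1.14569848e-04  1.73877432e+00] 23.751345006754914
```

View pics/t4.png

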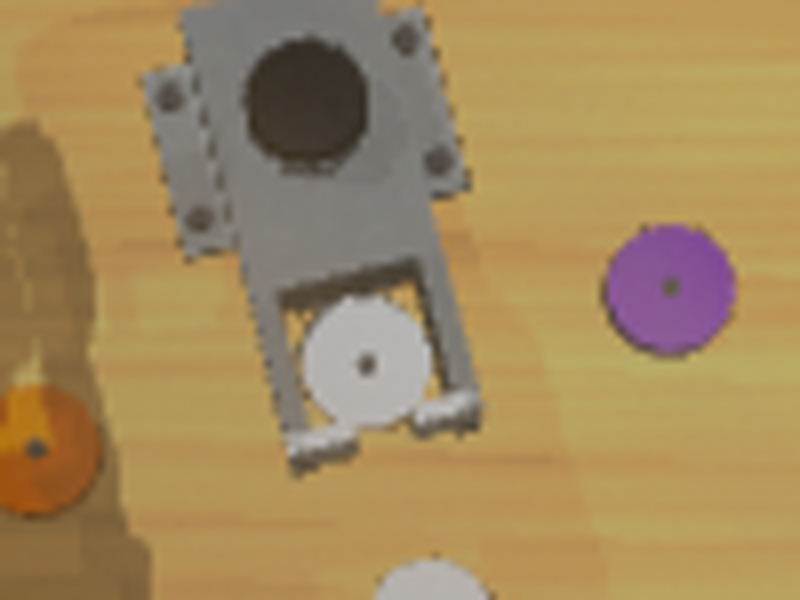

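View pics/s4.png

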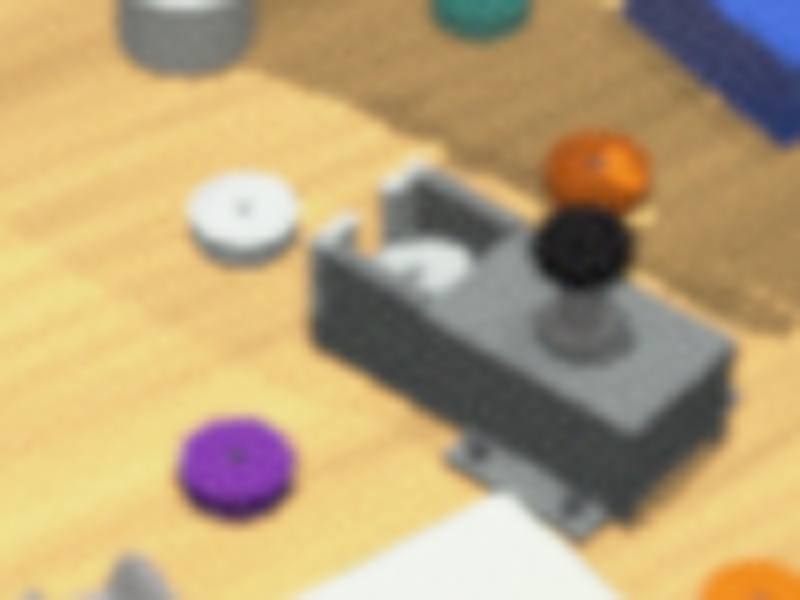

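One blank is out, at scene (300,206). The stack has dropped a step and the plunger is up. Next I measure the blank.

Run:
```python
from h import *
im=cv2.imread("pics/top4.png")[:,:,::-1]
crop("top",280,190,60,45,12,"pics/t5.png",im)
S=(270+(244.5)/8-.5,180+(210.5)/8-.5);print(S,atz("scene",S,12))
```

```text
(300.0625, 205.8125) [511.16393731  -6.03565376  12.        ]
```

View pics/t5.png

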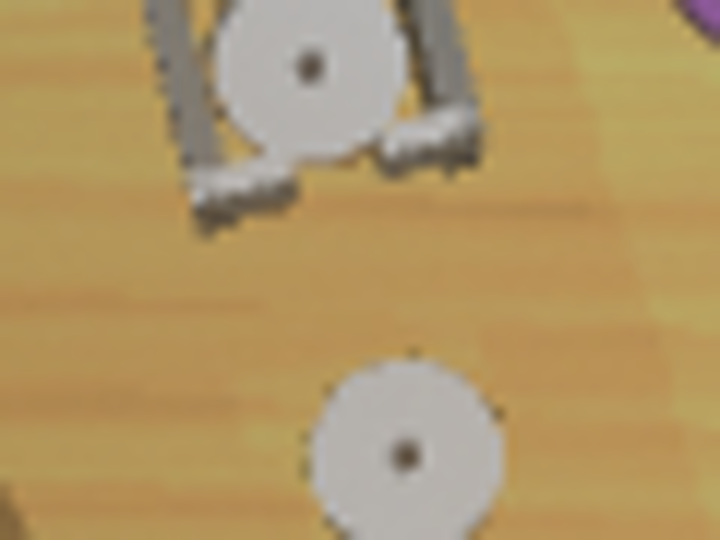

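Emit:
{"method": "carry_out", "body": {
  "series": [
    {"delta_pos":[-70,-116,0],"turn":[0,0,-0.06],"hand":0.25},
    {"delta_pos":[-70,-116,0],"turn":[0,0,-0.06],"hand":0.25},
    {"delta_pos":[-70,-116,0],"turn":[0,0,-0.06],"hand":0.25},
    {"delta_pos":[-70,-116,-60],"turn":[0,0,-0.06],"hand":0.25},
    {"delta_pos":[-70,-116,-120],"turn":[0,0,-0.06],"hand":0.25},
    {"delta_pos":[-70,-116,-160],"turn":[0,0,-0.06],"hand":0.25},
    {"delta_pos":[-70,-116,-160],"turn":[0,0,-0.06],"hand":0.25},
    {"delta_pos":[-70,-116,-160],"turn":[0,0,-0.06],"hand":0.25}
  ]
}}

```text
clock: 8.43
eef_pos: [507.2, 43.7, 27.3]
eef_rot: [3.139, 0.0, 1.677]
wrist_force: [-0.3, -0.4, 0.3]
finger_gap: 23.3
```

Run:
```python
from h import *
s=read_state();print(s["eef_pos"],s["eef_rot"],s["finger_gap"])
print(atz("top",(313.3,227.5),12))
crop("scene",250,170,100,75,8,"pics/s6.png")
```

```text
[507.22498133  43.6607933   27.25155807] [3.13936255e+00 1.42566376e-04 1.67678073e+00] 23.345557197577257
[511.1650024   -3.73170268  12.        ]
```

View pics/s6.png

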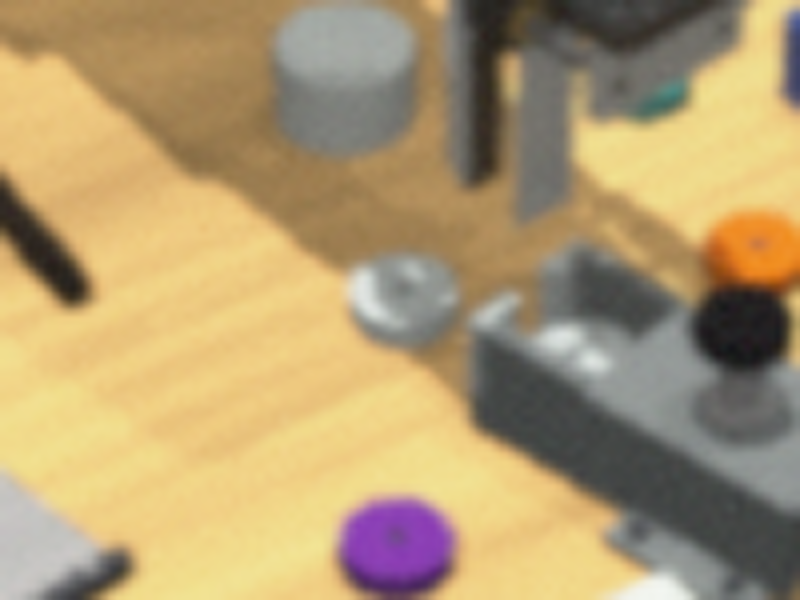

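The fingertips straddle the line behind the blank, which is at scene (300,206). There is room to go down.

Emit:
{"method": "carry_out", "body": {
  "series": [
    {"delta_pos":[-1,0,-10],"turn":[0,0,0],"hand":0.25},
    {"delta_pos":[-1,0,-18],"turn":[0,0,0],"hand":0.25},
    {"delta_pos":[-1,0,-21],"turn":[0,0,0],"hand":0.25},
    {"delta_pos":[-1,0,-21],"turn":[0,0,0],"hand":0.25}
  ]
}}

```text
clock: 8.98
eef_pos: [504.6, 43.6, 4.4]
eef_rot: [-3.141, -0.0, 1.677]
wrist_force: [-0.6, -0.3, 0.3]
finger_gap: 23.6
```

Emit:
{"method": "carry_out", "body": {
  "series": [
    {"delta_pos":[1.5,-5,0],"turn":[0,0,0],"hand":0.25},
    {"delta_pos":[2,-10,0],"turn":[0,0,0],"hand":0.25},
    {"delta_pos":[2.8,-15,0],"turn":[0,0,0],"hand":0.25},
    {"delta_pos":[3.2,-19,0],"turn":[0,0,0],"hand":0.25},
    {"delta_pos":[3.6,-22,0],"turn":[0,0,0],"hand":0.25},
    {"delta_pos":[3.9,-25,0],"turn":[0,0,0],"hand":0.25},
    {"delta_pos":[4.2,-28,0],"turn":[0,0,0],"hand":0.25},
    {"delta_pos":[4.6,-31,0],"turn":[0,0,0],"hand":0.25}
  ]
}}

```text
clock: 9.98
eef_pos: [509.3, 12.4, 4.6]
eef_rot: [3.142, -0.0, 1.677]
wrist_force: [0.2, 1.4, -0.4]
finger_gap: 23.8
```

Emit:
{"method": "carry_out", "body": {
  "series": [
    {"delta_pos":[0.4,-4,0],"turn":[0,0,0],"hand":0.25},
    {"delta_pos":[0.9,-8,0],"turn":[0,0,0],"hand":0.25},
    {"delta_pos":[1.4,-13,0],"turn":[0,0,0],"hand":0.25},
    {"delta_pos":[2,-18,0],"turn":[0,0,0],"hand":0.25},
    {"delta_pos":[2.5,-23,0],"turn":[0,0,0],"hand":0.25},
    {"delta_pos":[3,-28,0],"turn":[0,0,0],"hand":0.25},
    {"delta_pos":[3.5,-32,0],"turn":[0,0,0],"hand":0.25},
    {"delta_pos":[3.8,-35,0],"turn":[0,0,0],"hand":0.25}
  ]
}}

```text
clock: 10.98
eef_pos: [513.2, -22.7, 4.5]
eef_rot: [3.142, -0.0, 1.677]
wrist_force: [0.0, 0.7, -0.2]
finger_gap: 23.6
```

Run:
```python
from h import *
s=read_state();print(s["eef_pos"],s["eef_rot"],s["finger_gap"])
crop("scene",230,170,100,75,8,"pics/s7.png");
```

```text
[513.15387489 -22.6772739    4.5363822 ] [ 3.14157495e+00 -7.98864539e-06  1.67667670e+00] 23.580221097612128
```

View pics/s7.png

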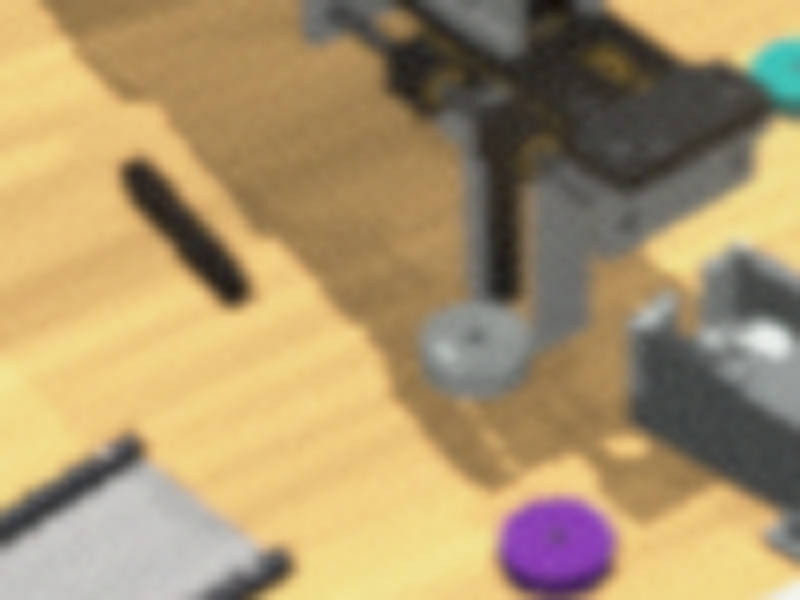

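The disc is nested in the finger fork at scene (289,212), lined up with the lane mouth. I continue.

Emit:
{"method": "carry_out", "body": {
  "series": [
    {"delta_pos":[0.5,-5,0],"turn":[0,0,0],"hand":0.25},
    {"delta_pos":[1.1,-10,0],"turn":[0,0,0],"hand":0.25},
    {"delta_pos":[1.7,-16,0],"turn":[0,0,0],"hand":0.25},
    {"delta_pos":[2.3,-22,0],"turn":[0,0,0],"hand":0.25},
    {"delta_pos":[3,-28,0],"turn":[0,0,0],"hand":0.25},
    {"delta_pos":[3.6,-34,0],"turn":[0,0,0],"hand":0.25},
    {"delta_pos":[4.2,-40,0],"turn":[0,0,0],"hand":0.25},
    {"delta_pos":[4.8,-46,0],"turn":[0,0,0],"hand":0.25}
  ]
}}

```text
clock: 12.02
eef_pos: [518.0, -68.8, 4.5]
eef_rot: [3.142, 0.0, 1.677]
wrist_force: [-0.2, -0.2, -0.7]
finger_gap: 23.6
```

Emit:
{"method": "carry_out", "body": {
  "series": [
    {"delta_pos":[0.6,-6,0],"turn":[0,0,0],"hand":0.25},
    {"delta_pos":[1.3,-12,0],"turn":[0,0,0],"hand":0.25},
    {"delta_pos":[1.9,-18,0],"turn":[0,0,0],"hand":0.25},
    {"delta_pos":[2.5,-24,0],"turn":[0,0,0],"hand":0.25},
    {"delta_pos":[3.2,-30,0],"turn":[0,0,0],"hand":0.25},
    {"delta_pos":[3.8,-36,0],"turn":[0,0,0],"hand":0.25},
    {"delta_pos":[4.4,-42,0],"turn":[0,0,0],"hand":0.25},
    {"delta_pos":[5,-47,0],"turn":[0,0,0],"hand":0.25}
  ]
}}

```text
clock: 13.02
eef_pos: [523.0, -115.8, 4.5]
eef_rot: [3.142, 0.0, 1.677]
wrist_force: [0.7, -0.0, 0.7]
finger_gap: 23.3
```

Run:
```python
from h import *
s=read_state();print(s["eef_pos"],s["eef_rot"],s["finger_gap"])
crop("scene",190,190,100,75,8,"pics/s8.png");
```

```text
[ 522.95414668 -115.81838907    4.54436565] [3.14157537e+00 2.12075158e-05 1.67675723e+00] 23.283409488282167
```

View pics/s8.png

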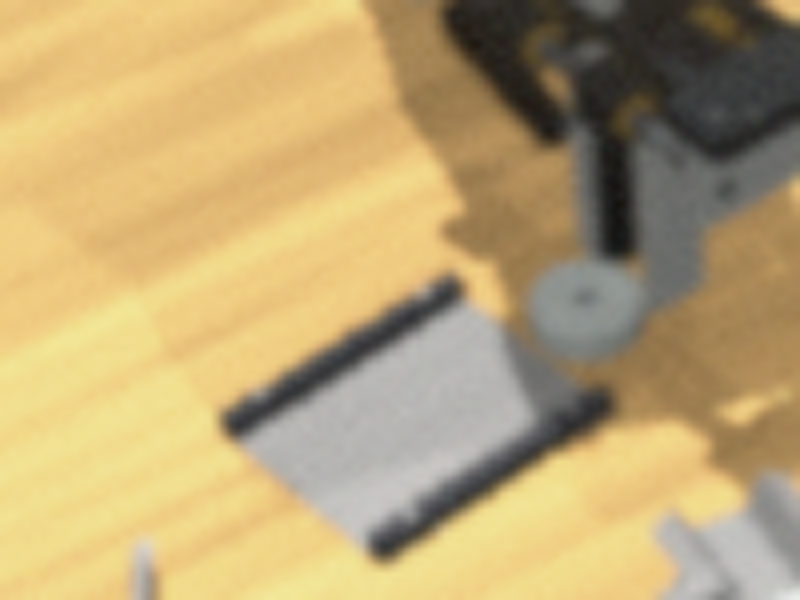

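The blank is at scene (263,228), at the lane mouth and near the centre line. I'll do the last 70 mm.

Emit:
{"method": "carry_out", "body": {
  "series": [
    {"delta_pos":[0.5,-5,0],"turn":[0,0,0],"hand":0.25},
    {"delta_pos":[1.1,-10,0],"turn":[0,0,0],"hand":0.25},
    {"delta_pos":[1.7,-16,0],"turn":[0,0,0],"hand":0.25},
    {"delta_pos":[2.3,-22,0],"turn":[0,0,0],"hand":0.25},
    {"delta_pos":[3,-28,0],"turn":[0,0,0],"hand":0.25},
    {"delta_pos":[3.6,-34,0],"turn":[0,0,0],"hand":0.25},
    {"delta_pos":[4.2,-40,0],"turn":[0,0,0],"hand":0.25},
    {"delta_pos":[4.8,-45,0],"turn":[0,0,0],"hand":0.25}
  ]
}}

```text
clock: 14.08
eef_pos: [527.7, -160.8, 4.6]
eef_rot: [-3.142, 0.0, 1.677]
wrist_force: [0.7, -0.3, 0.1]
finger_gap: 23.3
```

Emit:
{"method": "carry_out", "body": {
  "series": [
    {"delta_pos":[0.5,-5,0],"turn":[0,0,0],"hand":0.25},
    {"delta_pos":[1,-10,0],"turn":[0,0,0],"hand":0.25},
    {"delta_pos":[1.6,-15,0],"turn":[0,0,0],"hand":0.25},
    {"delta_pos":[2.1,-19,0],"turn":[0,0,0],"hand":0.25},
    {"delta_pos":[2.4,-22,0],"turn":[0,0,0],"hand":0.25},
    {"delta_pos":[2.6,-24,0],"turn":[0,0,0],"hand":0.25},
    {"delta_pos":[2.7,-25,0],"turn":[0,0,0],"hand":0.25},
    {"delta_pos":[2.7,-25,0],"turn":[0,0,0],"hand":0.25}
  ]
}}

```text
clock: 15.08
eef_pos: [530.4, -185.4, 4.5]
eef_rot: [-3.142, 0.0, 1.677]
wrist_force: [-0.9, -0.5, -0.4]
finger_gap: 23.6
```

Emit:
{"method": "carry_out", "body": {
  "series": [
    {"delta_pos":[-1,8,0],"turn":[0,0,0],"hand":0.25},
    {"delta_pos":[-2,18,0],"turn":[0,0,0],"hand":0.25},
    {"delta_pos":[-3,25,5],"turn":[0,0,0],"hand":0.25},
    {"delta_pos":[-3,25,40],"turn":[0,0,0],"hand":0.25},
    {"delta_pos":[-3,25,100],"turn":[0,0,0],"hand":0.25},
    {"delta_pos":[-3,25,160],"turn":[0,0,0],"hand":0.25},
    {"delta_pos":[-3,85,180],"turn":[0,0,0],"hand":0.25},
    {"delta_pos":[-3,145,180],"turn":[0,0,0],"hand":0.25}
  ]
}}

```text
clock: 16.08
eef_pos: [527.7, -39.0, 186.9]
eef_rot: [3.138, 0.001, 1.675]
wrist_force: [1.5, 0.8, -0.4]
finger_gap: 23.5
```

Emit:
{"method": "carry_out", "body": {
  "series": [
    {"delta_pos":[-30,60,10],"turn":[0,0,0],"hand":0.25},
    {"delta_pos":[-60,120,20],"turn":[0,0,0],"hand":0.25},
    {"delta_pos":[-90,180,30],"turn":[0,0,0],"hand":0.25},
    {"delta_pos":[-90,220,30],"turn":[0,0,0],"hand":0.25},
    {"delta_pos":[-90,220,30],"turn":[0,0,0],"hand":0.25},
    {"delta_pos":[-90,220,30],"turn":[0,0,0],"hand":0.25}
  ]
}}

```text
clock: 16.82
eef_pos: [437.2, 179.4, 214.6]
eef_rot: [-3.142, 0.0, 1.677]
wrist_force: [0.4, -0.4, 1.0]
finger_gap: 23.4
```

Run:
```python
from h import *
s=read_state();print(s["eef_pos"],s["wrist_force"],s["qd"].round(3))
a=camera("top");b=camera("scene")
cv2.imwrite("pics/top9.png",a[:,:,::-1]);cv2.imwrite("pics/scene9.png",b[:,:,::-1])
crop("top",350,180,100,75,8,"pics/t9.png",a);crop("scene",190,200,100,75,8,"pics/s9.png",b)
```

```text
[437.2413342  179.37952869 214.5969876 ] [ 0.35916762 -0.37161163  0.97869258] [-0.028  0.005  0.002  0.001 -0.002 -0.002]
```

View pics/t9.png

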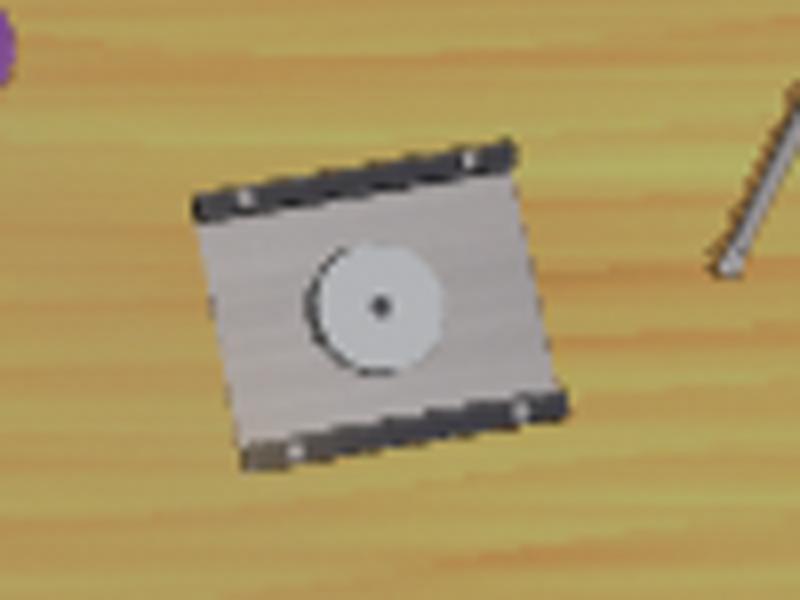

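View pics/top9.png

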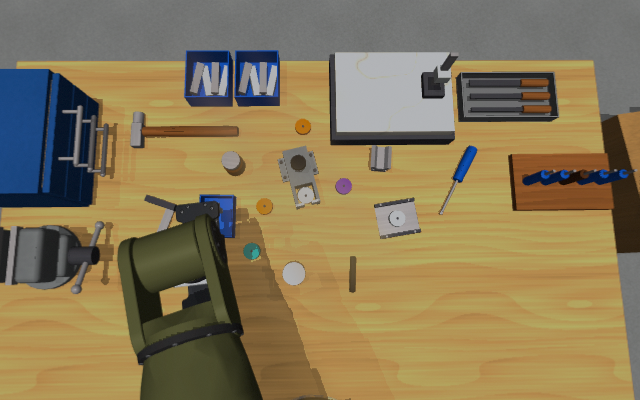

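View pics/scene9.png

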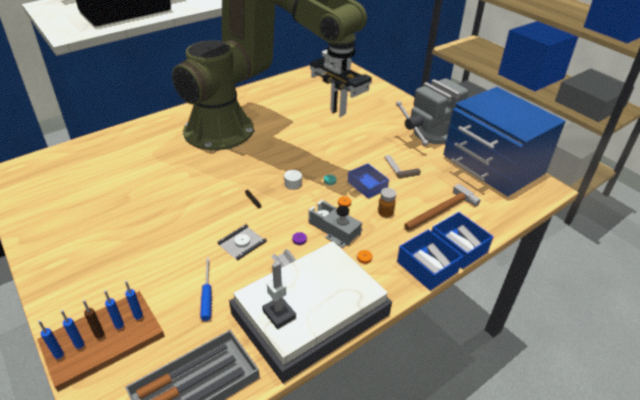

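The blank lies flat in the middle of the lane at top (397,218). Two blanks remain in the magazine, the bystanders have not moved, and the arm is clear.

```bash
python3 -c "
from cell import sign_off;print(sign_off())"
```

```text
the job is handed in; nothing more can be done
None
```

I pressed the plunger once with the shut fingertips, steadily at about 16 mm/s. At z = 57 mm it met its hard stop: the height stopped changing while the force rose to about 23 N. I then let it come back up smoothly. One blank slid out, to about (511, -5) mm.

I then pushed the blank flat along the bench at about 45 mm/s, with the part-open fingers as a two-point fork. I stopped at the middle of the lane, backed off and moved clear. The clock read about 17 s when I handed it in.

- **Blank:** the last views show it lying flat, centred between the strips and well within their length.
- **Feeder:** the plunger is up. The stack dropped one step, so two blanks should be left in the magazine.
- **Other things:** everything visible is where it started. In the last top view the arm partly hid the bin, the square and the turquoise look-alike; they looked in place in the scene view.
- **Failed or disagreeing checks:** none failed. The two cameras differed by about 2 mm on the blank's position.

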